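# Hold a stretcher bar home against the spring stop

### The job

Pick up the short wooden stretcher bar and lay it flat in the channel of the drilling jig, blue end towards the brass plunger and with the plunger still out. Then push the bar along the channel, pressing the sprung plunger in, until the bar's end is fully home against the red stop plate, and finish while still holding it there with a steady, moderate push (do not let go: the spring would throw it back out). Leave the glue bottle, the paint jar and the tape measure undisturbed.

Things in the scene. Friction and masses are not known exactly. Their poses are not given: they have to be found in the camera images.
- bar: Loose straight piece of pale pine, 130 long (its x) x 34 wide (its y) x 50 high (its z), about 0.1 kg, lying on the bench with z up. Origin: centre of the underside. The last 24 mm at its +x end are painted blue. Grip it across the 34 mm width.
- bar_end (a point): Centre of the bar's blue end face (+x end), 65 mm from the bar's origin along its x and 25 mm above its underside.
- jig: Drilling jig fixed to the bench: plywood base 280 x 110 x 15 thick (x = -145 to +135 mm) with an open-topped channel along its x axis. Origin: under the base, on the channel's centre line; x points along the channel towards the red stop plate (push direction), z up. With the bar home on the plate, the bar's origin is at x = 0, z = 15 mm; just touching the undepressed plunger, at x = -16.
- channel (a point): Point on the channel's centre line and floor, at jig x = -35 mm, 15 mm above the bench. The channel is 42 wide (4 mm play each side of the bar) between two dark wooden fences, each 20 thick, tops 29 mm above the bench, running from jig x = -125 to +55 mm; the -x end is open.
- stop_face (a point): Centre of the front face of the red steel stop plate (12 thick, 76 wide, top 71 mm above the bench) across the end of the channel, at jig x = +65, y = 0, 42 mm above the bench. The face looks to -x of the jig and is rigid. An aluminium spring barrel sits behind it, to jig x = +125 mm.
- stop: The red stop plate with the spring barrel behind it, one rigid piece fixed on the jig; its origin and axes are those of the jig.
- plunger_tip (a point): Tip of the brass plunger, a 14 mm round pin that sticks 16 mm out of the middle of the stop plate along the jig's -x, 42 mm above the bench.
- plunger (a joint): How far the plunger is pressed in, m, along jig +x: 0 = out, 0.016 = flush with the red plate, where the bar meets the plate (the pin alone could go to 0.022). The spring pushes back with 3 N at 0, rising 0.3 N per mm to 8 N at 0.016, and returns pin and bar when released. A push of 12 to 25 N, plus the friction if the bar is also pressed down, keeps it on the plate.
- glue: Bystander: white glue bottle with orange cap and yellow label, 60 across, 160 high. Origin: centre of its underside.
- paint_jar: Bystander: green paint jar with white lid, 68 across, 75 high. Origin: centre of its underside.
- tape: Bystander: yellow tape measure, 72 x 38 x 62 high. Origin: centre of its underside.
Not all that is in view belongs to the job. There is more than one size of the bar; the one meant has the size given above.

How it is judged:
By the outcome, as a careful person would: the job done as asked, in the order asked, and still so for the second after the job is handed in, while the arm keeps its last pose, push and grip.
It also fails if it takes over 48 s, if anything falls off the work surface, if the arm or the gripper's body presses on something with over 40 N, if the wrist force passes 120 N, or if a joint passes its speed limit or range.

### The arm

A 7-joint arm with a two-finger parallel gripper is mounted at the origin on the work surface. World frame = base frame: x ahead of the robot, y to its left, z up, the work surface at z = 0. Lengths are in m, angles in rad, forces in N, time in s.
With the tool pointing down it reaches from about 0.425 to 1.025 m from the base axis. Payload 9.4 kg.
Tool frame: the origin (TCP) lies at the very end of the fingers, on their centre line; the grasp point (between the pads) lies 19 mm behind it (arm.grip_point_offset is the distance from the TCP to the grasp point, in m); z points along the fingers, x is the direction in which the jaws open and shut, and the axes are right-handed (so a half turn about z gives the same grasp; the last joint's range is limited). The gripper opens to 85 mm and grips with 20 to 120 N. Pads are 22 mm wide; open, the fingers measure 114 mm over their backs; the gripper's body (76 mm by 85 mm) begins 54 mm behind the grasp point. The pads swing forward as they close: fully open they stand 13 mm farther back than shut.
Start: joints at [1.233, 0.599, -0.003, 1.599, 0.002, 0.943, -0.08], TCP at [0.187, -0.7, 0.231] pointing down, gripper open.
Joint ranges: [-2.57, 2.57], [-0.35, 1.97], [-1.29, 1.29], [0.11, 2.56], [-1.05, 4.19], [0.11, 1.86], [-2.63, 2.63]. Speed limits (rad/s): [2.22, 2.22, 3.01, 3.01, 3.14, 3.14, 3.14].

### API

Orientations are given as a unit quaternion [x, y, z, w].
In Python, from bench import arm, grab_frame, get_calibration gives the robot as it stands. The module is installed in compiled form; this text tells all that it offers.
- The arm moves only by the shell command python3 -m inch 'ROWS' [FORCE]. ROWS is JSON, a list of rows, each a list of 3 entries, a list of its own where there are three numbers: the finger opening in cm, from 0 to 8.54, then the shift along the tool's x, y, z in cm, then the turn about the tool's z in rad. In form: [[fingers, [dx, dy, dz], yaw], ...]. A call has 1 to 5 rows; each row is the pose to reach, as a shift and turn from the pose commanded when the call began, along the tool's axes at that moment; what a row does not reach only later rows make up. A row lasts 1/12 s, in which the tool goes at most 41.7 mm and 7.16 degrees, less where a joint would pass 70% of its speed; a pose out of reach is approached as far as the arm can. A call with a gripper value outside its range is refused whole. The fingers move at their own pace and stop on an object; FORCE is the grip in N (left out, the last holds). Time passes only in rows, so rows that repeat a pose let the fingers close. It gives the time, the measured TCP pose, the force and the opening at its end, in the units of the state.
- arm.state(): the state, without advancing time (a new reading comes with each control period).
- grab_frame(name): name is "side" or "top"; returns the picture (400x640x3 uint8, red, green, blue); there is no depth.
- get_calibration(name): a dict with "vertical_fov" (degrees; the focal length in pixels is half the picture's height over the tangent of half this angle, whatever the lens; pixels are square), "cx", "cy" (the principal point, pixels), "dist_coeffs" ([k1, k2, p1, p2, k3] as OpenCV has them; the pictures are not rectified), "cam_to_world" (4x4, takes a point from camera to world coordinates). Camera axes: x right, y down, z forward; pixel columns grow to the right and rows downward; lengths in m; the calibration is good to about 2 mm. A picture is of the moment at which its call begins. get_calibration takes no time and is no camera call.
- arm.hand_in(): hands the job in, once; it reports no verdict.
The state is a dict: "time_s": time; "joint_pos": joint angles; "joint_vel": joint speeds; "tau": joint torques, N m; "position": TCP position; "tool_rot": TCP orientation; "ft_force": force on the tool from outside, world axes, zero at the start; "ft_torque": the same for the moment, N m; "width": finger opening in m.
Only numpy, scipy, OpenCV 4.12 (cv2) and the standard library are available. Lean on these libraries where they do the work, as an engineer would, in place of code of your own. Each camera call takes 0.05 s, during which the arm holds its last target. There are 200 camera calls.

## Working session

There is one attempt and no reset: what is moved stays moved. The work goes in short steps, Python scripts to look and compute and a shell command to move; the robot and the scene stay as the last step left them, time stands still between calls to the robot, and variables do not carry over. Pictures are saved under pics/ and viewed, about 8 in all and at most 12, crops included, and the job is handed in when it is done.

```bash
mkdir -p pics; python3 - <<'E'
from bench import arm, grab_frame, get_calibration
import cv2, numpy as np
np.set_printoptions(precision=4,suppress=True)
for n in("side","top"):
    f=grab_frame(n); cv2.imwrite(f"pics/{n}0.png",f[:,:,::-1]); c=get_calibration(n); print(n,c["vertical_fov"],c["cx"],c["cy"],c["dist_coeffs"]);print(np.array(c["cam_to_world"]))
print(arm.state(), arm.grip_point_offset)
E
```

```text
side 51.665735897445856 321.84307383906713 201.45832523624998 [0.0214 0.     0.     0.     0.    ]
[[-0.8418 -0.2991  0.4493 -0.0629]
 [-0.5395  0.4429 -0.7161  0.9524]
 [ 0.0152 -0.8452 -0.5342  0.7551]
 [ 0.      0.      0.      1.    ]]
top 53.12586046916091 314.59106109606097 193.7553208751758 [-0.0252  0.      0.      0.      0.    ]
[[ 0.0194 -0.9971  0.0736  0.4284]
 [-0.9997 -0.0186  0.0125  0.0069]
 [-0.0111 -0.0739 -0.9972  1.0885]
 [ 0.      0.      0.      1.    ]]
{'time_s': 0.1, 'joint_pos': array([ 1.2333,  0.6001, -0.0025,  1.6   ,  0.0018,  0.9429, -0.0798]), 'joint_vel': array([-0.0021, -0.0007, -0.    , -0.0006, -0.0001, -0.0003, -0.0006]), 'tau': array([  0.0044, -77.7989,   1.5697, -25.8629,   0.0127,   0.0054,
        -0.    ]), 'position': array([ 0.1868, -0.7001,  0.2305]), 'tool_rot': array([ 0.7931, -0.6091, -0.0006, -0.0004]), 'ft_force': array([0.4179, 0.5262, 0.6932]), 'ft_torque': array([ 0.0052, -0.045 , -0.0344]), 'width': 0.08552608176777622} 0.0187
```

View pics/top0.png

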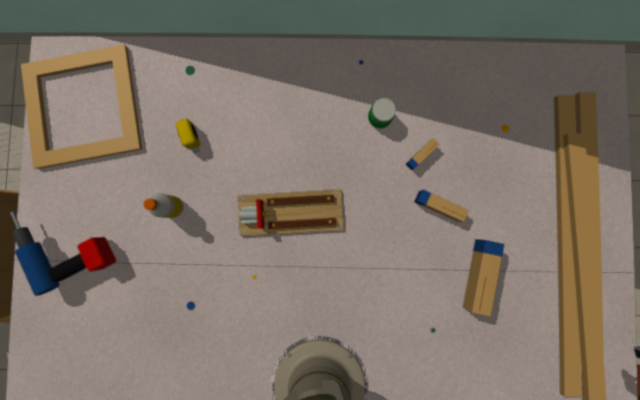

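View pics/side0.png

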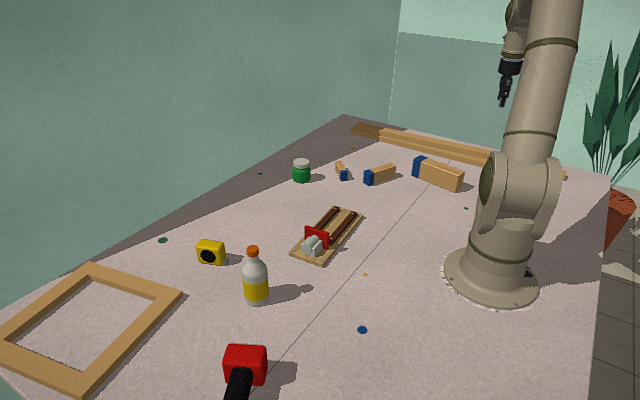

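Top view: three blue-ended bars, a small one at (423,154), a medium one at (442,206) and a large one at (484,278). The jig is at (290,213) with its red plate at (261,213), so it pushes towards image left (+y). The medium bar's length of about 53 px (about 135 mm) fits the description. I'll measure all three and confirm with a crop.

```bash
cat > h.py <<'E'
import cv2, numpy as np
from bench import arm, grab_frame, get_calibration
from scipy.optimize import minimize
np.set_printoptions(precision=4,suppress=True)
C={}
for n in("side","top"):
    c=get_calibration(n); f=200/np.tan(np.radians(c["vertical_fov"])/2)
    M=np.linalg.inv(np.array(c["cam_to_world"])); K=np.array([[f,0,c["cx"]],[0,f,c["cy"]],[0,0,1.]])
    C[n]=(K,np.array(c["dist_coeffs"],float),M)
def proj(n,P):
    K,d,M=C[n]; return cv2.projectPoints(np.asarray(P,float).reshape(-1,3),cv2.Rodrigues(M[:3,:3])[0],M[:3,3],K,d)[0][:,0]
def ray(n,uv,z):
    K,d,M=C[n]; p=cv2.undistortPoints(np.array([[uv]],float),K,d)[0,0]; W=np.linalg.inv(M)
    v=W[:3,:3]@[p[0],p[1],1]; return W[:3,3]+v*(z-W[2,3])/v[2]
def place(p,L):  # p=x,y,yaw,z0
    c,s=np.cos(p[2]),np.sin(p[2]); L=np.asarray(L,float)
    return np.c_[p[0]+c*L[:,0]-s*L[:,1],p[1]+s*L[:,0]+c*L[:,1],L[:,2]+(p[3] if len(p)>3 else 0)]
def box(x0,x1,w,h,z=0): return [[x,y,zz] for x in(x0,x1) for y in(-w/2,w/2) for zz in(z,z+h)]
def sil(n,P,S=4):
    m=np.zeros((400*S,640*S),np.uint8); q=(proj(n,P)+.5)*S-.5
    cv2.fillConvexPoly(m,cv2.convexHull(np.round(q).astype(np.int32)),1); return m
def fit(masks,L,p0):  # masks {cam:400x640}
    big={n:cv2.resize(m.astype(np.float32),None,fx=4,fy=4,interpolation=cv2.INTER_LINEAR)>.5 for n,m in masks.items()}
    def cost(q):
        t=0
        for n,b in big.items():
            s=sil(n,place(q/np.array([100,100,20]),L))>0; t+=1-(s&b).sum()/(s|b).sum()
        return t
    r=minimize(cost,np.array(p0)*[100,100,20],method="Nelder-Mead",options=dict(initial_simplex=np.array(p0)*[100,100,20]+np.array([[0,0,0],[2,0,0],[0,2,0],[0,0,2.]])))
    return r.x/[100,100,20],r.fun
def sat(f,roi,smin=70):
    h=cv2.cvtColor(f,cv2.COLOR_RGB2HSV); m=np.zeros(f.shape[:2],bool); x0,y0,x1,y1=roi
    m[y0:y1,x0:x1]=((h[...,1]>smin)&(h[...,2]>40))[y0:y1,x0:x1]
    nc,l,st,_=cv2.connectedComponentsWithStats(m.astype(np.uint8)); return l==1+np.argmax(st[1:,4])
E
python3 - <<'E'
from h import *
T=cv2.imread("pics/top0.png")[:,:,::-1].copy(); S=cv2.imread("pics/side0.png")[:,:,::-1].copy()
for nm,r in(("small",(402,135,442,172)),("med",(408,185,475,225)),("large",(458,235,508,320)),("jig",(232,185,348,238))):
    m=sat(T,r); rr=cv2.minAreaRect(np.argwhere(m)[:,::-1].astype(np.float32)); print(nm,m.sum(),rr)
mb={"top":sat(T,(408,185,475,225)),"side":sat(S,(358,158,402,190))}
L=box(-.065,.065,.034,.05)
c=ray("top",(440,206),.025); print(c)
b,e=fit(mb,L,[c[0],c[1],np.arctan2(*(ray("top",(418,197),.04)-ray("top",(466,215),.04))[1::-1])]); print("bar",b,e)
# jig corner clicks on base: top view
mj={"top":sat(T,(232,185,348,238),45)}
j,e=fit(mj,box(-.145,.135,.11,.015),[*ray("top",(291,213),.0)[:2],1.55]); print("jig",j,e)
for n,f in(("top",T),("side",S)):
    for P in(place(b,box(-.065,.065,.034,.05)),place(j,box(-.145,.135,.11,.015)),place(j,box(.065,.077,.076,.056,.015)),place(j,[[.049,0,.042]])):
        for q in proj(n,P): 
            u=np.round((q+.5)*4).astype(int); 
            f[int(round(q[1])),int(round(q[0]))]=(255,0,255)
a=cv2.resize(T[140:245,225:480],None,fx=3,fy=3,interpolation=cv2.INTER_NEAREST)
d=cv2.resize(S[150:270,280:420],None,fx=2,fy=2,interpolation=cv2.INTER_NEAREST)
o=np.zeros((a.shape[0]+d.shape[0],a.shape[1],3),np.uint8); o[:a.shape[0]]=a; o[a.shape[0]:,:d.shape[1]]=d
cv2.imwrite("pics/crop1.png",o[:,:,::-1])
E
```

```text
small 370 ((422.50006103515625, 153.50001525878906), (9.899495124816895, 36.76955032348633), 45.0)
med 796 ((441.640380859375, 205.7910614013672), (53.62886047363281, 15.807271957397461), 24.443954467773438)
large 2151 ((482.9453125, 277.5372314453125), (30.031492233276367, 74.42384338378906), 10.784297943115234)
jig 3971 ((290.0503234863281, 212.33029174804688), (41.37862014770508, 104.53546142578125), 86.53176879882812)
[ 0.4806 -0.3136  0.025 ]
bar [ 0.4814 -0.3143  1.1739] 0.20917599402084064
jig [0.4564 0.0911 1.6549] 0.10544137442928714
```

View pics/crop1.png

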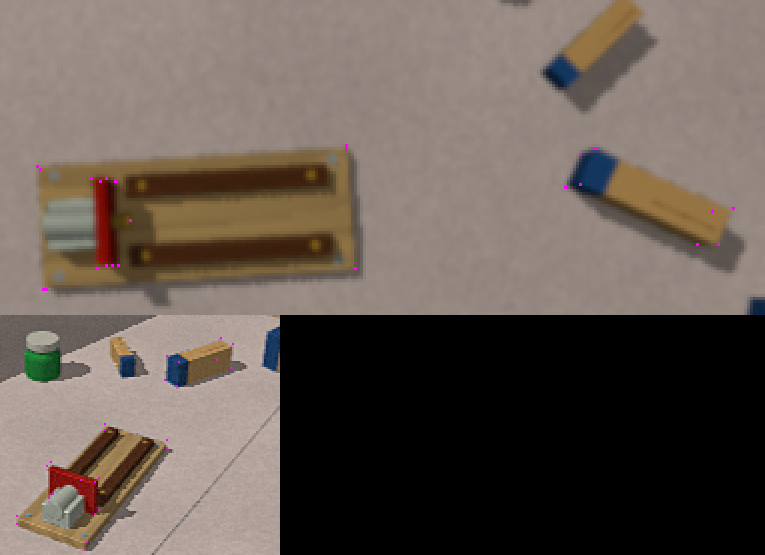

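The crop confirms it. The medium bar at (442,206) is the one meant: its silhouette matches 130x34x50, while the small one is about 95x25 and the large one about 185x75. I'll refine the jig pose from its dark fences in both views, and loosen the mask for the bar.

```bash
cat >> h.py <<'E'
def fitu(masks,Ls,p0):
    big={n:cv2.resize(m.astype(np.float32),None,fx=4,fy=4,interpolation=cv2.INTER_LINEAR)>.5 for n,m in masks.items()}
    sc=np.array([100,100,20.])
    def cost(q):
        t=0
        for n,b in big.items():
            s=np.zeros(b.shape,bool)
            for L in Ls: s|=sil(n,place(q/sc,L))>0
            t+=1-(s&b).sum()/(s|b).sum()
        return t
    x0=np.array(p0)*sc
    r=minimize(cost,x0,method="Nelder-Mead",options=dict(initial_simplex=x0+np.array([[0,0,0],[2,0,0],[0,2,0],[0,0,2.]])))
    return r.x/sc,r.fun
def togo(xy,z,bar_yaw):
    """shift (cm, tool axes) and turn to put the TCP at xy,z with tool x along bar y"""
    from scipy.spatial.transform import Rotation as R
    s=arm.state(); r=R.from_quat(s["tool_rot"]); m=r.as_matrix(); d=np.array([*xy,z])-s["position"]
    a=np.arctan2(m[1,0],m[0,0]); dy=(bar_yaw-np.pi/2-a+np.pi/2)%np.pi-np.pi/2
    print("shift cm",m.T@d*100,"turn",-dy,"time",s["time_s"]); return s
E
python3 - <<'E'
from h import *
T=cv2.imread("pics/top0.png")[:,:,::-1].copy(); S=cv2.imread("pics/side0.png")[:,:,::-1].copy()
def fm(f,roi):
    h=cv2.cvtColor(f,cv2.COLOR_RGB2HSV); m=np.zeros(f.shape[:2],bool); x0,y0,x1,y1=roi
    m[y0:y1,x0:x1]=((h[...,2]<105)&(h[...,1]>90)&(h[...,0]<20))[y0:y1,x0:x1]
    nc,l,st,_=cv2.connectedComponentsWithStats(m.astype(np.uint8)); k=1+np.argsort(-st[1:,4])[:2]; print(st[k]); return np.isin(l,k)
F=[[[x,s*y,z] for x in(-.125,.055) for y in(.021,.041) for z in(.015,.029)] for s in(1,-1)]
mt=fm(T,(264,190,342,233)); ms=fm(S,(320,200,368,255))
for mk in({"top":mt},{"top":mt,"side":ms}): print("jig",fitu(mk,F,[.456,.091,1.655]))
for t in(50,70):
    bt=sat(T,(408,185,475,225),t); bs=sat(S,(358,158,402,190),t); print(t,bt.sum(),bs.sum())
    for mk in({"top":bt},{"side":bs},{"top":bt,"side":bs}): print("bar",fitu(mk,[box(-.065,.065,.034,.05)],[.481,-.314,1.174]))
togo([.481,-.314],.12,1.174)
E
```

```text
[[ 264  195   75   38 1614]
 [ 341  197    1    4    4]]
[[327 211  31  44 441]
 [320 206  22  24 218]]
jig (array([0.4524, 0.0953, 1.6569]), np.float64(0.339249512297747))
jig (array([0.4508, 0.0925, 1.6637]), np.float64(0.7215092018489659))
50 860 517
bar (array([ 0.4813, -0.3159,  1.1722]), np.float64(0.062315166877904504))
bar (array([ 0.4785, -0.3104,  1.1826]), np.float64(0.055747523612070915))
bar (array([ 0.4806, -0.315 ,  1.1714]), np.float64(0.1766716715573009))
70 796 495
bar (array([ 0.4815, -0.3156,  1.1678]), np.float64(0.07351327627825321))
bar (array([ 0.478 , -0.3081,  1.199 ]), np.float64(0.07678801357836829))
bar (array([ 0.4813, -0.3142,  1.1742]), np.float64(0.20924044682509246))
shift cm [-29.7013 -38.3839  11.0841] turn -0.9131416633222744 time 0.1
```

```bash
python3 -m inch '[[8.5,[-2,-2.6,0],0],[8.5,[-5,-6.4,0],0],[8.5,[-8,-10.3,0],0],[8.5,[-11,-14.2,0],0],[8.5,[-13,-16.8,0],0]]' 60
python3 -m inch '[[8.5,[-3,-3.9,0],0],[8.5,[-6,-7.7,0],0],[8.5,[-9,-11.6,0],0],[8.5,[-11.7,-15.1,0],0],[8.5,[-13,-16.8,0],0]]'
python3 -m inch '[[8.5,[-1.2,-1.6,0],-0.11],[8.5,[-2.5,-3.2,0],-0.22],[8.5,[-3.7,-4.8,0],-0.34],[8.5,[-3.7,-4.8,0],-0.46],[8.5,[-3.7,-4.8,0],-0.58]]'
python3 -m inch '[[8.5,[0,0,1],-0.11],[8.5,[0,0,2],-0.22],[8.5,[0,0,3],-0.333],[8.5,[0,0,4],-0.333],[8.5,[0,0,4],-0.333]]'
python3 -c "
from h import *
print(togo([.480,-.313],.12,1.174))
f=grab_frame('top');g=grab_frame('side')
o=np.zeros((560,720,3),np.uint8)
o[:280]=cv2.resize(f[150:250,360:520],(448,280))[:, :448].repeat(1,0) if 0 else cv2.copyMakeBorder(cv2.resize(f[150:250,360:520],(448,280)),0,0,0,272,0)
o[280:]=cv2.copyMakeBorder(cv2.resize(g[70:210,320:520],(400,280)),0,0,0,320,0)
cv2.imwrite('pics/pre.png',o[:,:,::-1])"
```

```text
time_s: 0.52
position: [0.3085, -0.54, 0.2309]
tool_rot: [0.793, -0.609, -0.0, -0.0]
ft_force: [0.4, -0.8, 0.5]
width: 0.0851
time_s: 0.93
position: [0.4349, -0.3743, 0.2312]
tool_rot: [0.793, -0.609, -0.0, 0.0]
ft_force: [1.7, -0.8, -0.5]
width: 0.0853
time_s: 1.35
position: [0.472, -0.3263, 0.231]
tool_rot: [0.936, -0.353, -0.0, -0.0]
ft_force: [0.2, -0.5, 0.2]
width: 0.0847
time_s: 1.77
position: [0.4699, -0.3277, 0.1892]
tool_rot: [0.98, -0.199, -0.001, -0.001]
ft_force: [-1.1, 1.4, -0.2]
width: 0.085
shift cm [ 0.3802 -1.7415  6.9219] turn -0.003867651017637197 time 1.7667
{'time_s': 1.7667, 'joint_pos': array([ 0.7004,  0.483 , -0.2696,  1.9797,  0.1909,  0.7062, -0.0866]), 'joint_vel': array([-0.01  , -0.0243,  0.0091, -0.0235, -0.0182,  0.0378, -0.0113]), 'tau': array([  0.0095, -62.6856,  -2.8032, -20.7313,   0.2182,  -0.4213,
         0.4345]), 'position': array([ 0.4699, -0.3277,  0.1892]), 'tool_rot': array([ 0.98  , -0.199 , -0.0015, -0.0007]), 'ft_force': array([-1.1196,  1.4431, -0.2412]), 'ft_torque': array([ 0.0308,  0.0378, -0.0086]), 'width': 0.08497646535791267}
```

View pics/pre.png

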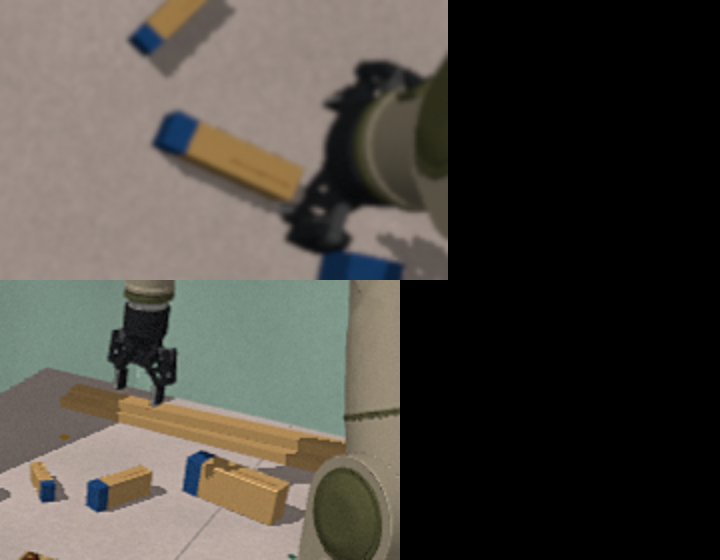

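The jaws are square to the bar (bar in the crop at about (230,155)), there's clearance on both sides, and the measured pose agrees. I'll centre, descend and grip.

```bash
python3 -m inch '[[8.5,[0.4,-1.7,2],0],[8.5,[0.4,-1.7,5],0],[8.5,[0.4,-1.7,8],0],[8.5,[0.4,-1.7,10],0],[8.5,[0.4,-1.7,10],0]]'
python3 -c "
from h import *
togo([.480,-.313],.02,1.174)"
```

```text
time_s: 2.28
position: [0.48, -0.3129, 0.0883]
tool_rot: [0.98, -0.198, -0.002, -0.001]
ft_force: [-0.0, 0.2, -0.2]
width: 0.0853
shift cm [0.0395 0.01   6.8345] turn -0.0017625561360929964 time 2.2833
```

```bash
python3 -m inch '[[8.5,[0,0,2.5],0],[8.5,[0,0,5],0],[8.5,[0,0,6.5],0],[8.5,[0,0,6.8],0],[8.5,[0,0,6.8],0]]'
python3 -m inch '[[3,[0,0,0],0],[3,[0,0,0],0],[3,[0,0,0],0],[3,[0,0,0],0],[3,[0,0,0],0]]' 60
python3 -m inch '[[2.5,[0,0,0],0],[2.5,[0,0,0],0],[2.5,[0,0,0],0],[2.5,[0,0,0],0],[2.5,[0,0,0],0]]' 60
```

```text
time_s: 2.7
position: [0.4816, -0.314, 0.0237]
tool_rot: [0.98, -0.198, -0.0, 0.0]
ft_force: [0.5, 0.1, 0.4]
width: 0.0848
time_s: 3.12
position: [0.4816, -0.3143, 0.0244]
tool_rot: [0.98, -0.197, 0.001, 0.0]
ft_force: [-1.1, 0.9, 8.7]
width: 0.0329
time_s: 3.53
position: [0.4816, -0.3143, 0.0244]
tool_rot: [0.98, -0.197, 0.001, 0.0]
ft_force: [-1.2, 0.5, 8.0]
width: 0.0332
```

Gripped (33 mm). I'll lift, then carry it towards the jig.

```bash
python3 -m inch '[[2.5,[0,0,-1],0],[2.5,[0,0,-4],0],[2.5,[0,0,-7],0],[2.5,[0,0,-10],0],[2.5,[0,0,-10],0]]'
python3 -c "
from h import *
s=togo([.458,.052],.125,1.66);print(s['width'],s['ft_force'],s['position'])"
```

```text
time_s: 3.95
position: [0.4833, -0.3152, 0.129]
tool_rot: [0.98, -0.197, 0.004, 0.001]
ft_force: [0.9, -0.5, -1.3]
width: 0.0332
shift cm [-16.5487 -32.8747   0.2437] turn -0.48662593213409844 time 3.95
0.03321039004651149 [ 0.913  -0.5316 -1.2739] [ 0.4833 -0.3152  0.129 ]
```

```bash
python3 -m inch '[[2.5,[-1.2,-2.4,0],0],[2.5,[-3,-6,0],0],[2.5,[-4.8,-9.5,0],0],[2.5,[-6.5,-12.9,0],0],[2.5,[-7.5,-15,0],0]]'
python3 -m inch '[[2.5,[-1.7,-3.4,0],0],[2.5,[-3.4,-6.8,0],0],[2.5,[-5.1,-10.1,0],0],[2.5,[-6.8,-13,0],0],[2.5,[-7.8,-14.9,0],0]]'
python3 -m inch '[[2.5,[-0.6,-1.2,0],-0.1],[2.5,[-1.2,-2.2,0],-0.2],[2.5,[-1.2,-2.2,0],-0.31],[2.5,[-1.2,-2.2,0],-0.42],[2.5,[-1.2,-2.2,0],-0.487]]'
python3 -m inch '[[2.5,[0,0,0],0],[2.5,[0,0,0],0]]'
python3 - <<'E'
from h import *
s=togo([.458,.052],.1,1.66);print(s['position'],s['ft_force'])
f=grab_frame('top');g=grab_frame('side')
cv2.imwrite('pics/top1.png',f[:,:,::-1]);cv2.imwrite('pics/side1.png',g[:,:,::-1])
a=cv2.resize(f[130:260,220:370],None,fx=2.5,fy=2.5); b=cv2.resize(g[150:280,270:400],None,fx=3,fy=3)
o=np.zeros((400,770,3),np.uint8); o[:a.shape[0],:a.shape[1]]=a; o[:b.shape[0],378:378+b.shape[1]]=b
cv2.imwrite('pics/c2.png',o[:,:,::-1])
E
```

```text
time_s: 4.37
position: [0.4692, -0.1429, 0.1237]
tool_rot: [0.981, -0.196, -0.0, -0.001]
ft_force: [0.7, 0.6, -1.6]
width: 0.0331
time_s: 4.78
position: [0.455, 0.0244, 0.1237]
tool_rot: [0.981, -0.196, 0.0, -0.0]
ft_force: [-0.0, -0.7, -0.8]
width: 0.0327
time_s: 5.2
position: [0.4531, 0.0462, 0.1236]
tool_rot: [0.999, 0.048, 0.0, 0.0]
ft_force: [0.3, 0.3, -2.1]
width: 0.0328
time_s: 5.37
position: [0.4531, 0.0458, 0.1235]
tool_rot: [0.999, 0.044, 0.0, -0.0]
ft_force: [-0.4, -0.2, -0.7]
width: 0.0331
shift cm [ 0.5379 -0.5785  2.348 ] turn -0.0018517575658840713 time 5.3667
[0.4531 0.0458 0.1235] [-0.3736 -0.1953 -0.6602]
```

View pics/c2.png

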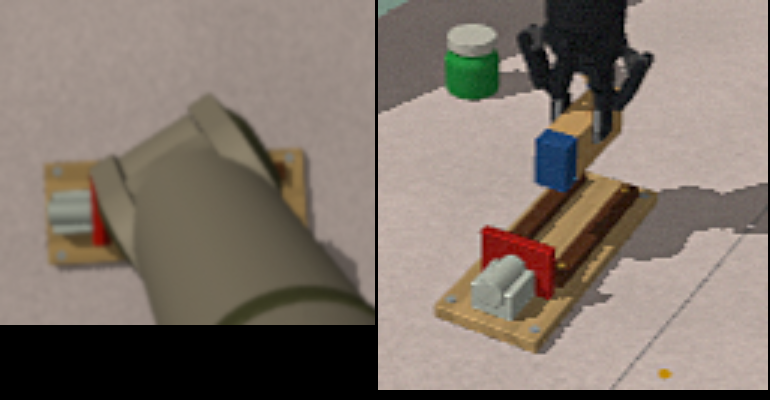

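The side view shows the bar level in the grip, blue end towards the red plate, above the channel. I'll make one careful second measurement of the jig from the clean images.

```bash
python3 - <<'E'
from h import *
T=cv2.imread("pics/top0.png")[:,:,::-1].copy(); S=cv2.imread("pics/side0.png")[:,:,::-1].copy()
hT=cv2.cvtColor(T,cv2.COLOR_RGB2HSV); hS=cv2.cvtColor(S,cv2.COLOR_RGB2HSV)
print([tuple(int(v) for v in hT[r,300]) for r in range(188,238,2)])
base=[box(-.145,.135,.11,.015)]; plate=[box(.065,.077,.076,.056,.015)]
def lc(m,k=1):
    nc,l,st,_=cv2.connectedComponentsWithStats(m.astype(np.uint8)); q=1+np.argsort(-st[1:,4])[:k]; print('  area',st[q,4]); return np.isin(l,q)
def roi(m,r): o=np.zeros_like(m); x0,y0,x1,y1=r; o[y0:y1,x0:x1]=m[y0:y1,x0:x1]; return o
F=[[[x,s*y,z] for x in(-.125,.055) for y in(.021,.041) for z in(.015,.029)] for s in(1,-1)]
for t in(60,80):
    m=lc(roi(hT[...,1]>t,(232,185,350,240))); m=cv2.morphologyEx(m.astype(np.uint8),cv2.MORPH_CLOSE,np.ones((9,9)))
    print("base top",t,fitu({"top":m},base+plate,[.456,.091,1.655]))
for v in(80,95):
    m=lc(roi((hT[...,2]<v)&(hT[...,1]>120)&(hT[...,0]<15),(264,190,342,233)),2); print("fence",v,fitu({"top":m},F,[.456,.091,1.655]))
rt=roi((hT[...,1]>170)&((hT[...,0]<4)|(hT[...,0]>174))&(hT[...,2]>90),(250,190,275,235)); print(rt.sum(),"plate top",fitu({"top":rt},plate,[.456,.091,1.655]))
rs=roi((hS[...,1]>150)&((hS[...,0]<4)|(hS[...,0]>174))&(hS[...,2]>90),(295,220,335,255))
rs=cv2.morphologyEx(rs.astype(np.uint8),cv2.MORPH_CLOSE,np.ones((3,3)))
for p in([.456,.091,1.655],[.453,.094,1.66]):
    q=place(p,[[.077,.038,.071],[.077,-.038,.071],[-.145,-.055,.015],[.135,.055,.015],[.135,-.055,.015],[.135,.055,0],[-.145,.055,.015]])
    print(p,"\n side",proj("side",q).round(1).tolist(),"\n top",proj("top",q).round(1).tolist())
E
```

```text
[(9, 34, 151), (11, 41, 150), (18, 108, 132), (18, 131, 128), (17, 151, 98), (12, 191, 64), (12, 203, 59), (12, 191, 60), (18, 141, 76), (19, 134, 105), (19, 131, 134), (19, 132, 135), (19, 131, 132), (19, 131, 128), (19, 132, 139), (18, 133, 130), (15, 163, 80), (11, 189, 62), (12, 196, 60), (13, 175, 64), (18, 134, 84), (18, 132, 120), (18, 94, 103), (10, 37, 104), (9, 34, 148)]
  area [4061]
base top 60 (array([0.4564, 0.0905, 1.649 ]), np.float64(0.08036528379302488))
  area [3911]
base top 80 (array([0.4567, 0.0905, 1.6484]), np.float64(0.08573124131542376))
  area [390 388]
fence 80 (array([0.4552, 0.0906, 1.6523]), np.float64(0.27746035447761197))
  area [398 394]
fence 95 (array([0.4566, 0.0908, 1.656 ]), np.float64(0.26739735560194855))
89 plate top (array([0.4597, 0.091 , 1.6941]), np.float64(0.6177658142664872))
[0.456, 0.091, 1.655] 
 side [[327.3, 233.1], [303.5, 225.3], [332.6, 203.5], [322.7, 262.7], [288.2, 250.2], [322.6, 266.9], [363.1, 212.5]] 
 top [[256.8, 228.8], [255.2, 199.0], [340.4, 188.6], [238.9, 236.2], [236.8, 195.4], [240.0, 236.1], [343.2, 229.5]]
[0.453, 0.094, 1.66] 
 side [[327.8, 234.0], [303.9, 226.2], [332.6, 204.2], [323.3, 263.7], [288.5, 251.3], [323.2, 267.9], [363.3, 213.1]] 
 top [[255.7, 230.1], [254.0, 200.3], [339.1, 189.4], [237.8, 237.6], [235.6, 196.7], [239.0, 237.4], [342.2, 230.3]]
```

```bash
python3 -m inch '[[2.5,[0.3,-0.2,0.5],0.006],[2.5,[0.69,-0.44,2],0.006],[2.5,[0.69,-0.44,4],0.006],[2.5,[0.69,-0.44,5.8],0.006],[2.5,[0.69,-0.44,6.2],0.006]]'
python3 -m inch '[[2.5,[0,0,0],0],[2.5,[0,0,0],0]]'
python3 - <<'E'
from h import *
s=togo([.4595,.0508],.04,1.652);print(s['position'],s['ft_force'])
g=grab_frame('side').copy(); cv2.imwrite('pics/side2.png',g[:,:,::-1])
p=s['position']; b=[p[0],p[1],1.652,p[2]-.0244]
j=[.4563,.0907,1.652]
o=cv2.resize(g[185:275,280:380],None,fx=6,fy=6,interpolation=cv2.INTER_CUBIC)
def mark(P,c):
    for q in proj("side",P): cv2.circle(o,tuple(int(round(v)) for v in ((q[0]-280+.5)*6,(q[1]-185+.5)*6)),3,c,-1)
mark(place(b,box(-.065,.065,.034,.05)),(255,0,255))
mark(place(j,[[-.125,s*y,.029] for s in(1,-1) for y in(.021,.041)]+[[.055,s*y,.029] for s in(1,-1) for y in(.021,.041)]),(0,255,255))
mark(place(j,[[.065,.038,.071],[.065,-.038,.071],[.135,.055,.015],[.135,-.055,.015],[-.145,.055,.015]]),(0,255,0))
cv2.imwrite('pics/c3.png',o[:,:,::-1])
E
```

```text
time_s: 5.88
position: [0.459, 0.0512, 0.059]
tool_rot: [0.999, 0.042, -0.001, 0.0]
ft_force: [-0.1, -0.1, -1.2]
width: 0.0333
time_s: 6.05
position: [0.4596, 0.0511, 0.0613]
tool_rot: [0.999, 0.042, -0.0, 0.0]
ft_force: [-0.1, 0.9, -1.5]
width: 0.033
shift cm [-0.0116  0.0328  2.1327] turn 0.0027164768008118845 time 6.05
[0.4596 0.0511 0.0613] [-0.094   0.8934 -1.5232]
```

View pics/c3.png

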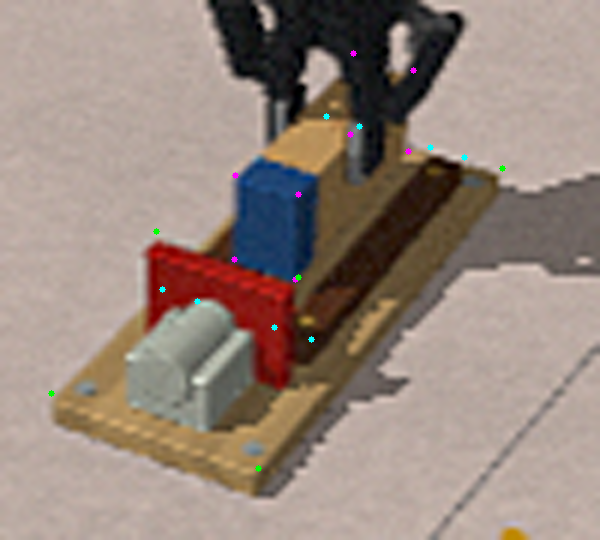

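The held bar's predicted front face matches the side image (about (267,225)). The jig's predicted corners sit about 10 crop px (1.7 px) too high, so the two cameras disagree slightly. I'll measure bar and jig in the same (side) camera to get the relative offset.

```bash
python3 - <<'E'
from h import *
import h
S=cv2.imread("pics/side0.png")[:,:,::-1].copy(); G=cv2.imread("pics/side2.png")[:,:,::-1].copy(); S1=cv2.imread("pics/side1.png")[:,:,::-1].copy()
hS=cv2.cvtColor(S,cv2.COLOR_RGB2HSV)
base=[box(-.145,.135,.11,.015)]; plate=[box(.065,.077,.076,.056,.015)]
for t in(60,80):
    m=sat(S,(284,198,368,275),t); m=cv2.morphologyEx(m.astype(np.uint8),cv2.MORPH_CLOSE,np.ones((9,9)))
    print("jig side",m.sum(),fitu({"side":m},base+plate,[.455,.094,1.652]))
for f,z,p0 in((S1,.1235-.0244,[.4531,.0458,1.658]),(G,.0613-.0244,[.4596,.0511,1.655])):
    hh=cv2.cvtColor(f,cv2.COLOR_RGB2HSV); m=np.zeros((400,640),bool); r=(slice(180,235),slice(310,340)) if f is G else (slice(185,220),slice(320,345))
    m[r]=((hh[...,0]>100)&(hh[...,0]<130)&(hh[...,1]>110))[r]
    for zz in(z-.004,z,z+.004): print("held bar tcp",p0,"z",zz,m.sum(),fitu({"side":m},[box(.041,.065,.034,.05,zz)],p0))
E
```

```text
jig side 2040 (array([0.4534, 0.0934, 1.6467]), np.float64(0.15655175994185444))
jig side 1975 (array([0.4541, 0.0936, 1.652 ]), np.float64(0.17908738318973372))
held bar tcp [0.4531, 0.0458, 1.658] z 0.09509999999999999 237 (array([0.4559, 0.0437, 1.7031]), np.float64(0.11968209443665268))
held bar tcp [0.4531, 0.0458, 1.658] z 0.0991 237 (array([0.452 , 0.0501, 1.7043]), np.float64(0.1365093907466789))
held bar tcp [0.4531, 0.0458, 1.658] z 0.1031 237 (array([0.4492, 0.054 , 1.6697]), np.float64(0.14473684210526316))
held bar tcp [0.4596, 0.0511, 1.655] z 0.0329 250 (array([0.4667, 0.0497, 1.7592]), np.float64(0.18127581459385034))
held bar tcp [0.4596, 0.0511, 1.655] z 0.0369 250 (array([0.4583, 0.0548, 1.6773]), np.float64(0.1895809739524349))
held bar tcp [0.4596, 0.0511, 1.655] z 0.040900000000000006 250 (array([0.4582, 0.0603, 1.7342]), np.float64(0.19595505617977527))
```

```bash
python3 -m inch '[[2.5,[-0.15,0,0.3],0],[2.5,[-0.15,0,0.6],0],[2.5,[-0.15,0,0.9],0],[2.5,[-0.15,0,1.2],0],[2.5,[-0.15,0,1.2],0]]'
python3 -m inch '[[2.5,[0,0,0],0]]'
python3 -c "
from h import *
s=togo([.458,.0508],.0394,1.652);print(s['position'],s['ft_force'],s['ft_torque'])"
```

```text
time_s: 6.52
position: [0.4581, 0.0508, 0.0489]
tool_rot: [0.999, 0.042, -0.0, 0.0]
ft_force: [0.0, 0.5, -0.8]
width: 0.0329
time_s: 6.6
position: [0.4581, 0.0508, 0.0491]
tool_rot: [0.999, 0.042, -0.0, 0.0]
ft_force: [1.1, 0.3, -0.9]
width: 0.0334
shift cm [-0.006  -0.0043  0.9704] turn 0.0027747773500239603 time 6.6
[0.4581 0.0508 0.0491] [ 1.0732  0.2809 -0.9078] [-0.0227 -0.0114 -0.0429]
```

The underside is now below the fence tops with no contact force, so the bar is between the fences. I'll lower it to the floor.

```bash
python3 -m inch '[[2.5,[0,0,0.2],0],[2.5,[0,0,0.4],0],[2.5,[0,0,0.6],0],[2.5,[0,0,0.75],0],[2.5,[0,0,0.75],0]]'
python3 -m inch '[[2.5,[0,0,0.1],0],[2.5,[0,0,0.1],0]]'
python3 -m inch '[[2.5,[0,0,0.1],0],[2.5,[0,0,0.1],0]]'
```

```text
time_s: 7.02
position: [0.4581, 0.0508, 0.0414]
tool_rot: [0.999, 0.042, -0.0, 0.0]
ft_force: [0.1, 0.3, -0.4]
width: 0.033
time_s: 7.18
position: [0.4581, 0.0508, 0.0406]
tool_rot: [0.999, 0.042, -0.0, 0.0]
ft_force: [-0.4, 0.3, -1.9]
width: 0.0329
time_s: 7.35
position: [0.4582, 0.0508, 0.0397]
tool_rot: [0.999, 0.042, -0.0, -0.0]
ft_force: [-0.5, -0.6, -0.9]
width: 0.0328
```

```bash
python3 -m inch '[[2.5,[0,0,0.1],0],[2.5,[0,0,0.1],0]]'
python3 -m inch '[[2.5,[0,0,0.1],0],[2.5,[0,0,0.1],0]]'
python3 - <<'E'
from h import *
g=grab_frame('side'); 
cv2.imwrite('pics/c4.png',cv2.resize(g[185:275,280:380],None,fx=6,fy=6,interpolation=cv2.INTER_CUBIC)[:,:,::-1])
E
```

```text
time_s: 7.52
position: [0.4582, 0.0508, 0.0393]
tool_rot: [0.999, 0.042, 0.0, 0.0]
ft_force: [-2.1, -0.3, 11.0]
width: 0.0335
time_s: 7.68
position: [0.4582, 0.0507, 0.0393]
tool_rot: [0.999, 0.042, 0.001, 0.0]
ft_force: [-5.2, -0.0, 29.7]
width: 0.033
```

View pics/c4.png

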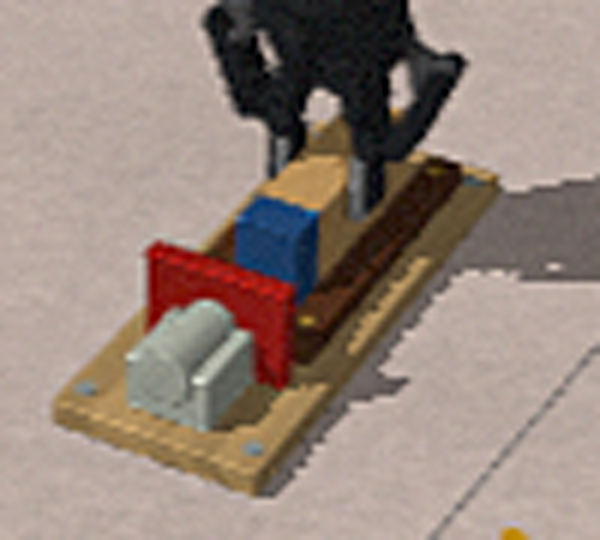

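The bar lies flat on the channel floor: contact came at TCP z 0.0393 against 0.0394 predicted. The blue end is short of the plate and the plunger is still out. I'll ease off the down-force, then advance.

```bash
python3 -m inch '[[2.5,[0,0,-0.13],0],[2.5,[0,0,-0.13],0],[2.5,[0,0,-0.13],0]]'
python3 -m inch '[[2.5,[0,-0.3,0],0],[2.5,[0,-0.6,0],0],[2.5,[0,-0.9,0],0],[2.5,[0,-1.2,0],0],[2.5,[0,-1.5,0],0]]'
python3 -m inch '[[2.5,[0,0,0],0]]'
```

```text
time_s: 7.98
position: [0.4584, 0.0508, 0.0393]
tool_rot: [0.999, 0.042, 0.0, -0.0]
ft_force: [-1.4, 0.9, 9.6]
width: 0.0331
time_s: 8.4
position: [0.457, 0.0641, 0.0393]
tool_rot: [0.999, 0.041, -0.0, 0.001]
ft_force: [0.4, -7.4, 10.8]
width: 0.0332
time_s: 8.48
position: [0.457, 0.0647, 0.0393]
tool_rot: [0.999, 0.041, 0.0, 0.001]
ft_force: [-0.2, -4.0, 10.7]
width: 0.0329
```

```bash
python3 -m inch '[[2.5,[0,0,-0.05],0],[2.5,[0,0,-0.05],0]]'
python3 -m inch '[[2.5,[0,-0.1,0],0],[2.5,[0,-0.2,0],0],[2.5,[0,-0.3,0],0],[2.5,[0,-0.4,0],0],[2.5,[0,-0.5,0],0]]'
python3 -m inch '[[2.5,[0,-0.1,0],0],[2.5,[0,-0.2,0],0],[2.5,[0,-0.3,0],0]]'
python3 -m inch '[[2.5,[0,-0.1,0],0],[2.5,[0,-0.2,0],0],[2.5,[0,-0.3,0],0]]'
python3 -m inch '[[2.5,[0,-0.1,0],0],[2.5,[0,-0.2,0],0],[2.5,[0,-0.3,0],0]]'
```

```text
time_s: 8.65
position: [0.4569, 0.0657, 0.0395]
tool_rot: [0.999, 0.042, -0.0, 0.0]
ft_force: [-0.2, -0.3, -0.9]
width: 0.0331
time_s: 9.07
position: [0.4564, 0.071, 0.0394]
tool_rot: [0.999, 0.042, -0.0, -0.0]
ft_force: [0.2, 0.4, -1.1]
width: 0.0331
time_s: 9.32
position: [0.4562, 0.0739, 0.0395]
tool_rot: [0.999, 0.042, -0.0, -0.0]
ft_force: [0.0, 0.1, -1.5]
width: 0.0328
time_s: 9.57
position: [0.4559, 0.0764, 0.0396]
tool_rot: [0.999, 0.042, -0.0, 0.0]
ft_force: [0.3, -2.7, -0.8]
width: 0.0327
time_s: 9.82
position: [0.4557, 0.0793, 0.0396]
tool_rot: [0.999, 0.042, -0.0, 0.0]
ft_force: [0.7, -4.2, -0.9]
width: 0.033
```

The plunger made contact at y≈0.0755 with about 3 N, so home should be near y≈0.0915 at 8 N. Continuing.

```bash
python3 -m inch '[[2.5,[0,-0.15,0.02],0],[2.5,[0,-0.3,0.02],0],[2.5,[0,-0.45,0.02],0],[2.5,[0,-0.6,0.02],0],[2.5,[0,-0.75,0.02],0]]'
python3 -m inch '[[2.5,[0,-0.1,0],0],[2.5,[0,-0.2,0],0],[2.5,[0,-0.2,0],0]]'
python3 -m inch '[[2.5,[0,-0.1,0],0],[2.5,[0,-0.1,0],0]]'
python3 -m inch '[[2.5,[0,-0.1,0],0],[2.5,[0,-0.1,0],0]]'
```

```text
time_s: 10.23
position: [0.4551, 0.0867, 0.0394]
tool_rot: [0.999, 0.042, -0.0, 0.0]
ft_force: [2.1, -5.6, 1.0]
width: 0.033
time_s: 10.48
position: [0.4549, 0.0887, 0.0394]
tool_rot: [0.999, 0.042, -0.0, 0.0]
ft_force: [1.4, -8.2, 0.8]
width: 0.0329
time_s: 10.65
position: [0.4548, 0.0895, 0.0394]
tool_rot: [0.999, 0.042, -0.0, 0.001]
ft_force: [1.7, -6.1, 1.5]
width: 0.0333
time_s: 10.82
position: [0.4547, 0.0904, 0.0394]
tool_rot: [0.999, 0.041, -0.0, 0.001]
ft_force: [1.8, -6.2, 1.0]
width: 0.0327
```

```bash
python3 -m inch '[[2.5,[0,-0.05,0],0],[2.5,[0,-0.1,0],0]]'
python3 -m inch '[[2.5,[0,-0.05,0],0],[2.5,[0,-0.05,0],0]]'
python3 -m inch '[[2.5,[0,-0.05,0],0],[2.5,[0,-0.05,0],0]]'
```

```text
time_s: 10.98
position: [0.4546, 0.0912, 0.0394]
tool_rot: [0.999, 0.041, -0.0, 0.001]
ft_force: [0.6, -9.3, 1.4]
width: 0.0331
time_s: 11.15
position: [0.4546, 0.0917, 0.0394]
tool_rot: [0.999, 0.041, -0.0, 0.001]
ft_force: [1.7, -8.6, 1.8]
width: 0.0332
time_s: 11.32
position: [0.4546, 0.0918, 0.0394]
tool_rot: [0.999, 0.041, -0.0, 0.001]
ft_force: [1.4, -9.4, 1.4]
width: 0.0332
```

```bash
python3 -m inch '[[2.5,[0,-0.05,0],0],[2.5,[0,-0.05,0],0]]'
python3 -m inch '[[2.5,[0,-0.03,0],0],[2.5,[0,-0.03,0],0],[2.5,[0,-0.03,0],0]]'
```

```text
time_s: 11.48
position: [0.4546, 0.0918, 0.0394]
tool_rot: [0.999, 0.041, -0.0, 0.001]
ft_force: [2.2, -10.4, 1.8]
width: 0.0331
time_s: 11.73
position: [0.4545, 0.0918, 0.0394]
tool_rot: [0.999, 0.041, -0.0, 0.001]
ft_force: [3.0, -11.1, 2.2]
width: 0.0331
```

The motion has stopped at y=0.0918, right where home was predicted. I'll build the push to about 18 N.

```bash
python3 -m inch '[[2.5,[0,-0.1,0],0],[2.5,[0,-0.1,0],0],[2.5,[0,-0.1,0],0]]'
python3 -m inch '[[2.5,[0,-0.1,0],0],[2.5,[0,-0.1,0],0],[2.5,[0,-0.1,0],0]]'
```

```text
time_s: 11.98
position: [0.4544, 0.0918, 0.0395]
tool_rot: [0.999, 0.04, -0.001, 0.002]
ft_force: [3.2, -15.3, 2.7]
width: 0.0331
time_s: 12.23
position: [0.4543, 0.0918, 0.0395]
tool_rot: [0.999, 0.04, -0.001, 0.003]
ft_force: [5.5, -19.9, 3.2]
width: 0.0329
```

Position stays fixed while the force climbs to 20 N, so the bar is firmly on the plate. I'll hold for a while to check it's steady, and take a last look.

```bash
python3 -m inch '[[2.5,[0,0,0],0],[2.5,[0,0,0],0],[2.5,[0,0,0],0],[2.5,[0,0,0],0],[2.5,[0,0,0],0]]'
python3 -m inch '[[2.5,[0,0,0],0],[2.5,[0,0,0],0],[2.5,[0,0,0],0],[2.5,[0,0,0],0],[2.5,[0,0,0],0]]'
python3 - <<'E'
from h import *
g=grab_frame('side'); f=grab_frame('top')
a=cv2.resize(g[185:275,280:380],None,fx=5,fy=5,interpolation=cv2.INTER_CUBIC)
b=cv2.resize(f[90:250,130:410],(280,160)); o=np.zeros((450,790,3),np.uint8); o[:,:500]=a; o[:160,505:785]=b
cv2.imwrite('pics/c5.png',o[:,:,::-1])
d=[np.abs(grab_frame('top').astype(int)-cv2.imread('pics/top0.png')[:,:,::-1])]
for n,(x0,y0,x1,y1) in dict(glue=(140,190,185,225),tape=(170,115,205,155),jar=(362,92,402,132)).items(): print(n,d[0][y0:y1,x0:x1].mean().round(2))
s=arm.state();print(s['ft_force'],s['position'],s['width'])
E
```

```text
time_s: 12.65
position: [0.4544, 0.0918, 0.0395]
tool_rot: [0.999, 0.04, -0.001, 0.003]
ft_force: [5.1, -18.9, 3.6]
width: 0.033
time_s: 13.07
position: [0.4544, 0.0918, 0.0395]
tool_rot: [0.999, 0.04, -0.001, 0.003]
ft_force: [4.3, -18.6, 3.6]
width: 0.0327
glue 7.98
tape 8.39
jar 8.01
[  5.0697 -19.2142   2.7648] [0.4543 0.0918 0.0395] 0.033089575739393064
```

View pics/c5.png

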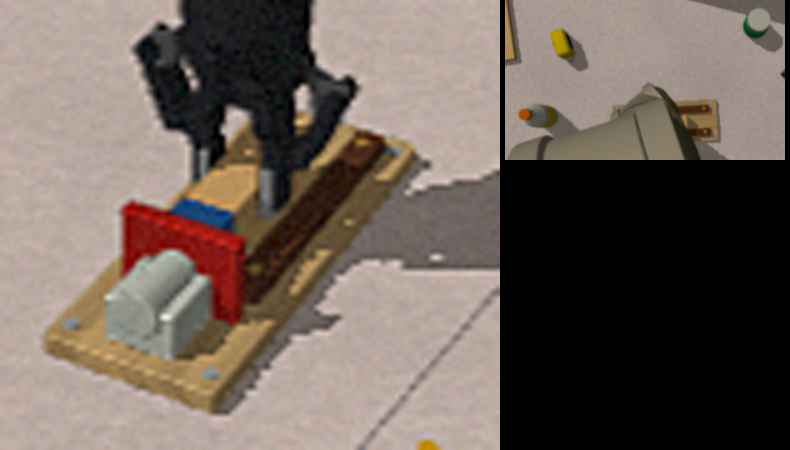

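The blue end (crop (205,212)) is tight behind the red plate with no gap, and the push is steady at about 19 N. The bystanders are where they were; the image difference is the same ~8 for all three, i.e. noise. Handing in.

```bash
python3 -c "
from bench import arm
print(arm.hand_in())"
```

```text
the job is handed in; nothing more can be done
None
```

The job is handed in, with the bar home against the red stop plate and the arm still gripping and pushing it. I gripped the medium bar (130 x 34 x 50) across its width and laid it flat in the channel, blue end towards the plunger, about 25 mm short of it. I then pushed it along the channel with the grip kept.

**Last checks:**
- **Plunger contact:** the force rose to about 3 N near y = 0.0755.
- **Home:** motion stopped at y = 0.0918, about 16 mm further on. The force then rose from about 9 N to 20 N with no more movement.
- **Steady push:** it held at about 19 N over the last second, and the side image shows the blue end tight against the plate.
- **Bystanders:** the glue, jar and tape look unmoved in the top view; the image differences were even, so I took them as noise.
- **Time and down-force:** the clock read about 13 s. Pressing the bar to the channel floor briefly reached about 30 N, which I eased off straight away.

**Disagreement:** the two cameras placed the jig about 3–4 mm apart. I aimed midway, and the bar went between the fences without touching them. About 5 N of sideways force showed at the final push, probably the bar leaning lightly on a fence.

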